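Stand the fallen oil tin back on its mat

TASK

The square oil tin has fallen over on the bench. Pick it up and stand it upright, cap on top, in the middle of the round rubber mat; set it down gently rather than dropping it, and leave the round can and the wooden billet where they are.

Things in the scene. Friction and masses are not known exactly. Their poses are not given: they have to be found in the camera images.
- tin: closed oil tin of bare steel with paper band, square section 46 x 46 mm, 98 mm tall plus a black round cap (26 mm across, 18 mm high) in the middle of its top; under 0.35 kg, centre of mass about 50 mm above the base. Starts lying on a flat side, cap end towards the robot, up to 75 degrees to either side. Origin: centre of its base; z runs from base to cap; x and y are square to its sides
- mat: round dark rubber mat fixed flat on the bench, 100 mm across, 4 mm thick, on the other side (left or right) of the robot's centre line from the tin. Origin: centre of its underside, on the bench (z = 0); its z points up, its top is 4 mm above the origin
- can: bystander: round steel can with paper band, 68 mm across and 91 mm tall, standing upright beyond the work. Origin: centre of its underside, z up
- billet: bystander: square wooden billet 40 x 110 x 40 mm lying on the bench beyond the work; its length runs along its y. Origin: centre of its underside, z up
Not all that is in view belongs to the job. What is shaped like the tin but green or orange is not meant.

How it is judged:
At the end, for the whole second after the job is handed in: The tin stands at rest on the rubber mat, cap up, within 10 degrees of upright, its base centre within 20 mm of the mat's centre and resting on the mat; the can and the billet were not shifted and the tin was not dropped (angle between tin's own z axis and vertical below 0.175 rad and horizontal distance between tin and mat below 0.02 m and z of tin in the frame of mat below 0.01 m and linear speed of tin below 0.02 m/s); the robot touches nothing.
It fails at once if the round can is shifted by more than 25 mm (distance of can from where it was at the start of the episode above 0.025 m).
It fails at once if the wooden billet is shifted by more than 25 mm (distance of billet from where it was at the start of the episode above 0.025 m).
It fails at once if the tin is let go upright more than about 20 mm above the mat or bench (angle between tin's own z axis and vertical below 0.5 rad and height (world z) of tin above 0.026 m and contact force between tin and anything else below 0.05 N).
It also fails if it takes over 35 s, if anything falls off the work surface, if the arm or the gripper's body presses on something with over 40 N, if the wrist force passes 120 N, or if a joint passes its speed limit or range.

ROBOT

A 6-joint arm with a two-finger parallel gripper is mounted at the origin on the work surface. World frame = base frame: x ahead of the robot, y to its left, z up, the work surface at z = 0. Lengths are in m, angles in rad, forces in N, time in s.
With the tool pointing down it reaches from about 0.25 to 0.775 m from the base axis. Payload 8.9 kg.
Tool frame: the origin (TCP) lies on the centre line of the jaws, within the pads' length; the fingertips stand 11 mm ahead of it and the grasp point (between the pads) lies 8 mm behind it; z points along the fingers, y is the line along which they close (so a half turn about z gives the same grasp; the last joint's range is limited). The gripper opens to 85 mm and grips with 20 to 120 N. Pads are 22 mm wide; open, the fingers measure 114 mm over their backs; the gripper's body (76 mm by 85 mm) begins 54 mm behind the grasp point. The pads swing forward as they close: fully open they stand 13 mm farther back than shut.
Start: joints at [1.18, 0.291, -0.153, 1.127, 0, 1.431], TCP at [0.131, 0.508, 0.242] pointing down, gripper open.
Joint ranges: [-2.52, 2.52], [-0.91, 1.74], [-1.3, 1.37], [-1.96, 2.02], [-1.52, 1.47], [-3.14, 3.14]. Speed limits (rad/s): [2.22, 2.22, 2.79, 3.14, 3.14, 3.14].

INTERFACE

Orientations are given as a 3x3 rotation matrix whose columns are the frame's x, y, z axes.
In Python, from workcell import env gives the robot as it stands. The module is installed in compiled form; this text tells all that it offers.
- The arm moves only by the tool carry_out, never from a script. Its arguments are lists of equal length, an entry for each row: "delta_pos": the shift along the tool's x, y, z in cm, a list of three; "twist": the turn about the tool's z in degrees; "fingers": the gripper's target within -1 to 1 (shut at 1, half-way at 0, fully open at -1). A call has 1 to 12 rows; each row shifts and turns the commanded pose from where the row before left it, along the tool's axes as they then stand; what a row does not reach is not made up. A row lasts 1/8 s, in which the tool goes at most 62.5 mm and 10.7 degrees, less where a joint would pass 70% of its speed; a pose out of reach is approached as far as the arm can. A call is refused whole if a number of a shift passes 6.25 or a number of a turn 10.7, either way. A call with a gripper value outside its range is refused whole. The fingers move at their own pace and stop on an object; "force" is the grip in N (left out, the last holds). Time passes only in rows, so rows that do not move let the fingers close. It gives the time, the measured TCP pose, the force, the opening and the grip force at its end, in the units of the state.
- env.get_obs(): the state, without advancing time (a new reading comes with each control period).
- env.get_image(name): name is "scene" or "side" or "wrist"; returns the picture (420x560x3 uint8, blue, green, red); there is no depth.
- env.get_calibration(name): a dict with "camera_matrix" (3x3 intrinsics, pixels), "rvec" (rotation vector, rad) and "tvec" (3), from world to camera coordinates, as OpenCV has them. Camera axes: x right, y down, z forward; pixel columns grow to the right and rows downward; lengths in m; the calibration is good to about 2 mm. A picture is of the moment at which its call begins: read the wrist's pose just before it. get_calibration takes no time and is no camera call; for the wrist camera it gives the pose at the moment of the call.
- env.finish_job(): hands the job in; it is judged then, once.
The state is a dict: "time_s": time; "q": joint angles; "joint_vel": joint speeds; "joint_torque": joint torques, N m; "eef_pos": TCP position; "ee_rot": TCP orientation; "contact_force": force on the tool from outside, world axes, zero at the start; "wrist_torque": the same for the moment, N m; "grip_width": finger opening in m; "grip_force": force on a finger pad.
Only numpy, scipy, OpenCV 4.12 (cv2) and the standard library are available. Lean on these libraries where they do the work, as an engineer would, in place of code of your own. Each camera call takes 0.05 s, during which the arm holds its last target. There are 200 camera calls.

## Working session

There is one attempt and no reset: what is moved stays moved. The work goes in short steps, Python scripts to look and compute and a tool call to move; the robot and the scene stay as the last step left them, time stands still between calls to the robot, and variables do not carry over. Pictures are saved under pics/ and viewed, at most 10 in all, crops included, and the job is handed in when it is done.

Besides the shell and the picture viewer there is one more tool, called after "Request:" as name(argument=value, ...), one argument or row to a line, values as JSON. carry_out: Moves the arm, as the interface text tells. Its arguments: {"type":"object","properties":{"delta_pos":{"type":"array","items":{"type":"array","items":{"type":"number"}}},"twist":{"type":"array","items":{"type":"number"}},"fingers":{"type":"array","items":{"type":"number"}},"force":{"type":"number"}},"required":["delta_pos","twist","fingers"]}

```bash
mkdir -p pics; cat > h.py <<'E'
import numpy as np, cv2
from workcell import env
def ray(name,uv,cal=None):
    c=cal or env.get_calibration(name)
    K=np.array(c["camera_matrix"],float);R=cv2.Rodrigues(np.array(c["rvec"],float))[0];t=np.array(c["tvec"],float).ravel()
    p=cv2.undistortPoints(np.array(uv,float).reshape(-1,1,2),K,None).reshape(-1,2)
    d=np.c_[p,np.ones(len(p))]@R
    return -R.T@t,d
def onplane(name,uv,z,cal=None):
    o,d=ray(name,uv,cal)
    return o+d*((z-o[2])/d[:,2])[:,None]
def proj(name,P,cal=None):
    c=cal or env.get_calibration(name)
    return cv2.projectPoints(np.array(P,float).reshape(-1,1,3),np.array(c["rvec"],float),np.array(c["tvec"],float),np.array(c["camera_matrix"],float),None)[0].reshape(-1,2)
E
python3 - <<'E'
from h import *
for n in("scene","side"):
    im=env.get_image(n);cv2.imwrite(f"pics/{n}0.png",im)
    o,d=ray(n,[[280,210]]);print(n,o,d)
o=env.get_obs();print(o["time_s"],o["eef_pos"],o["ee_rot"],o["grip_width"])
E
```

```text
scene [ 1.11968864 -0.02138974  0.57502776] [[-0.67383677  0.00285032 -0.73897883]]
side [ 0.46426361 -0.68184962  0.47261164] [[ 0.20516881  0.81433773 -0.54312193]]
0.1 [0.13066768 0.50809247 0.24179871] [[-9.68460108e-01  2.49168297e-01 -4.24272320e-04]
 [ 2.49168618e-01  9.68459512e-01 -1.08326593e-03]
 [ 1.40975037e-04 -1.15481519e-03 -9.99999323e-01]] 0.08535565518534516
```

View pics/scene0.png

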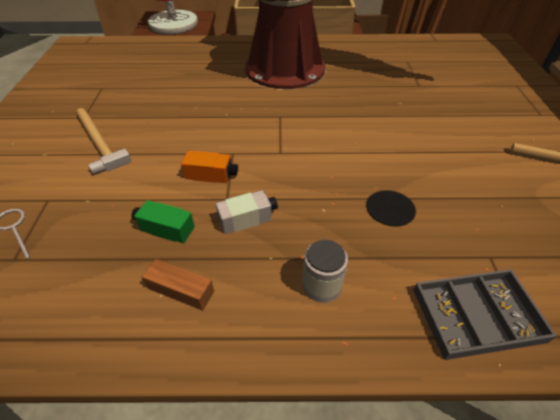

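View pics/side0.png

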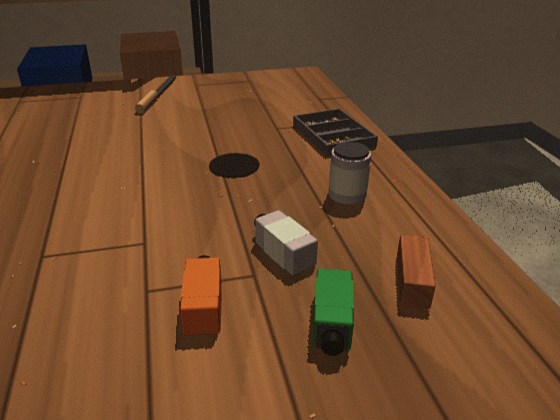

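Candidates in the scene view are orange at (207,167), green at (165,221), and bare steel with a pale band at (245,211), cap at (272,204). The last fits: it isn't green or orange, it's steel with a paper band, and its cap end points to the robot and to the right. The mat is at (391,208), the can at (324,270) and the billet at (178,284). I'll confirm with a crop and measure.

```bash
python3 - <<'E'
from h import *
a=cv2.imread("pics/scene0.png");b=cv2.imread("pics/side0.png")
A=cv2.resize(a[180:245,205:290],None,fx=5,fy=5,interpolation=cv2.INTER_CUBIC)
B=cv2.resize(b[200:285,240:325],None,fx=4.5,fy=4.5,interpolation=cv2.INTER_CUBIC)[:325]
H=max(A.shape[0],B.shape[0]);f=lambda i:cv2.copyMakeBorder(i,0,H-i.shape[0],0,0,cv2.BORDER_CONSTANT)
o=np.hstack([f(A),f(B)])[:, :800];cv2.imwrite("pics/crop.png",o)
for n,im,c in(("scene",a,(391,208)),("side",b,(234,165))):
    m=(im.max(2)<45).astype(np.uint8)
    k,l,s,ce=cv2.connectedComponentsWithStats(m)
    i=l[c[1],c[0]];cs=cv2.findContours((l==i).astype(np.uint8),0,1)[0][0]
    P=onplane(n,cs.reshape(-1,2),.004)
    (cx,cy),r=cv2.minEnclosingCircle(P[:,:2].astype(np.float32));print(n,"mat",s[i],P.mean(0),(cx,cy),r)
# rough centres
print(onplane("scene",[[207,180],[165,235],[324,295],[178,300]],0.0).round(3))
E
```

```text
scene mat [ 367  192   48   34 1255] [0.59429666 0.20583275 0.004     ] (0.5931667685508728, 0.20571644604206085) 0.047876399010419846
side mat [209 154  50  24 942] [0.59189298 0.19990702 0.004     ] (0.5918012261390686, 0.20061752200126648) 0.05074385181069374
[[ 0.504 -0.18   0.   ]
 [ 0.659 -0.242  0.   ]
 [ 0.791  0.054  0.   ]
 [ 0.799 -0.192  0.   ]]
```

View pics/crop.png

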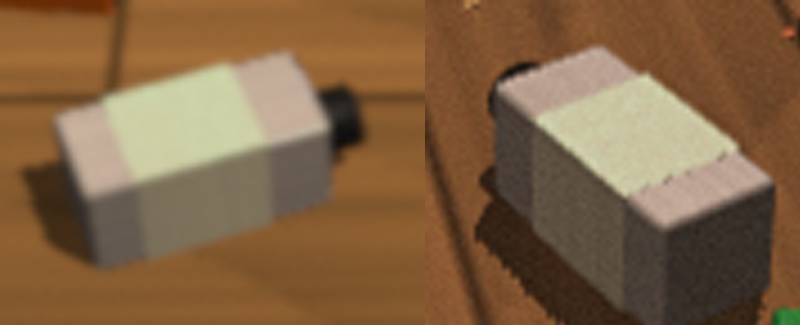

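The crop confirms the target is the steel tin with a pale band. It lies on a side, with its black cap at crop (345,118), i.e. pixel (274,203), and its top-face corners are clear in both views.

```bash
python3 - <<'E'
from h import *
s=np.array([[216.4,203.6],[263.4,190.4],[271,205.6],[223.4,219]])-.4
t=np.array([[293.3,251.1],[256,220],[278.9,210.4],[317.1,241.6]])-.4
t=t[[3,2,1,0]] if False else t
for n,p in(("scene",s),("side",t)):
    P=onplane(n,p,.046);print(n,P.round(4).tolist(),np.linalg.norm(P-np.roll(P,-1,0),axis=1).round(4),"c",P.mean(0).round(4))
    if n=="scene": ax=P[1]+P[2]-P[0]-P[3]
    else:
        print([ (P[i]-P[(i+1)%4]).round(3).tolist() for i in range(4)])
    if n=="scene": print("yaw",np.degrees(np.arctan2(ax[1],ax[0])))
E
```

```text
scene [[0.6188, -0.1418, 0.046], [0.5835, -0.0527, 0.046], [0.6248, -0.0372, 0.046], [0.658, -0.1246, 0.046]] [0.0959 0.0441 0.0936 0.0428] c [ 0.6213 -0.0891  0.046 ]
yaw 111.18423149784792
side [[0.6182, -0.1463, 0.046], [0.5834, -0.0598, 0.046], [0.6232, -0.0417, 0.046], [0.6566, -0.1326, 0.046]] [0.0932 0.0437 0.0969 0.0408] c [ 0.6203 -0.0951  0.046 ]
[[0.035, -0.086, 0.0], [-0.04, -0.018, 0.0], [-0.033, 0.091, 0.0], [0.038, 0.014, 0.0]]
```

Request:
carry_out(
  delta_pos=[
    [0,0,0],
    [0,0,0],
    [0,0,0],
    [0,0,0],
    [0,0,0],
    [0,0,0],
    [-5,1.7,0.5],
    [-5,1.7,0.5],
    [-5,1.7,0.5],
    [-5,1.7,0.5],
    [-5,1.7,0.5],
    [-5,1.7,0.5],
  ],
  twist=[9.1,9.1,9.1,9.1,9,9,0,0,0,0,0,0],
  fingers=[-1,-1,-1,-1,-1,-1,-1,-1,-1,-1,-1,-1],
  force=30,
)

```text
time_s: 1.6
eef_pos: [0.335, 0.2641, 0.2121]
ee_rot: [[-0.361, 0.932, 0.0], [0.932, 0.361, 0.0], [0.0, 0.0, -1.0]]
contact_force: [-0.0, 0.9, 0.2]
grip_width: 0.0855
grip_force: 0.0
```

Request:
carry_out(
  delta_pos=[
    [-5,1.7,0.5],
    [-5,1.7,0.5],
    [-5,1.7,0.5],
    [-5,1.7,0.5],
    [-5,1.7,0.5],
    [-5,1.7,0.5],
    [-5,1.7,0.5],
    [-5,1.7,0.5],
    [-0.7,0.2,0],
    [0,0,0],
  ],
  twist=[0,0,0,0,0,0,0,0,0,0],
  fingers=[-1,-1,-1,-1,-1,-1,-1,-1,-1,-1],
)

```text
time_s: 2.85
eef_pos: [0.6095, -0.0642, 0.1717]
ee_rot: [[-0.36, 0.933, -0.001], [0.933, 0.36, 0.001], [0.001, -0.001, -1.0]]
contact_force: [0.1, 0.8, -0.2]
grip_width: 0.0854
grip_force: 0.0
```

```bash
python3 - <<'E'
from h import *
o=env.get_obs();print(o["time_s"],o["eef_pos"],o["ee_rot"].round(3).tolist(),o["q"])
c=env.get_calibration("wrist");im=env.get_image("wrist");cv2.imwrite("pics/w1.png",im)
np.save("w1cal.npy",c,allow_pickle=True)
E
```

```text
2.85 [ 0.60948662 -0.06422826  0.17167369] [[-0.36, 0.933, -0.001], [0.933, 0.36, 0.001], [0.001, -0.001, -1.0]] [-2.24343621e-01  5.01964655e-01 -2.10812168e-02  1.04921107e+00
  2.28820953e-04  9.77678320e-01]
```

View pics/w1.png

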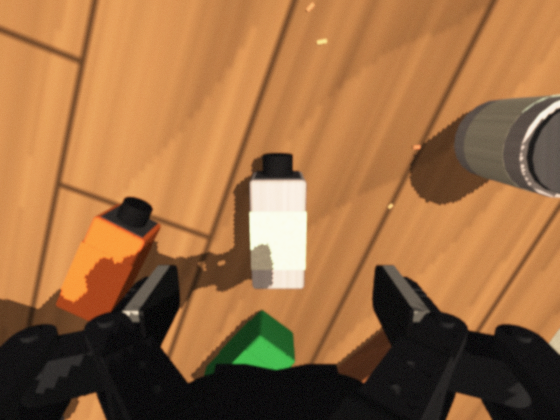

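The wrist view shows the steel tin between the fingers and nearly square to the jaws. Its top face has corners near (250,180), (305,180), (304,288) and (251,289). The orange tin at (110,260) is close to the left finger.

```bash
python3 - <<'E'
from h import *
c=np.load("w1cal.npy",allow_pickle=True).item()
P=onplane("wrist",[[251,289],[250,180],[305.5,180],[304,288]],.046,c)
ax=P[1]+P[2]-P[0]-P[3];ax/=np.linalg.norm(ax)
print(P.round(4).tolist(),np.linalg.norm(P-np.roll(P,-1,0),axis=1).round(4),P.mean(0),np.degrees(np.arctan2(ax[1],ax[0])))
o=env.get_obs();R=o["ee_rot"];base=(P[0]+P[3])/2;top=(P[1]+P[2])/2
for g in(P.mean(0)+.029*ax,): print("grasp",g,"delta tool",R.T@(g-o["eef_pos"]))
G=onplane("wrist",[[88,320],[150,235],[133,212],[62,295]],.03,c); print("orange in tool frame",((G-o["eef_pos"])@R).round(3).tolist())
print(proj("wrist",[o["eef_pos"]],c))
E
```

```text
[[0.6162, -0.1428, 0.046], [0.5823, -0.0516, 0.046], [0.6235, -0.0357, 0.046], [0.6593, -0.125, 0.046]] [0.0973 0.0442 0.0962 0.0466] [ 0.6203082  -0.08877344  0.046     ] 111.1255390622529
grasp [ 0.60985624 -0.06172244  0.046     ] delta tool [0.00135052 0.00135933 0.12597648]
orange in tool frame [[-0.119, -0.181, 0.142], [-0.032, -0.112, 0.142], [-0.011, -0.124, 0.142], [-0.092, -0.201, 0.142]]
[[276.03438367 280.59944984]]
```

Request:
carry_out(
  delta_pos=[
    [0.1,0.1,3],
    [0,0,3],
    [0,0,3],
    [0,0,3],
    [0,0,2],
    [0,0,1.4],
    [0,0,0],
    [0,0,0],
    [0,0,0],
    [0,0,0],
    [0,0,0],
  ],
  twist=[0,0,0,0,0,0,0,0,0,0,0],
  fingers=[-1,-1,-1,-1,-1,-1,-1,1,1,1,1],
  force=25,
)

```text
time_s: 4.28
eef_pos: [0.6111, -0.063, 0.0192]
ee_rot: [[-0.361, 0.933, 0.001], [0.933, 0.361, -0.0], [-0.001, 0.001, -1.0]]
contact_force: [-0.5, 1.0, 5.7]
grip_width: 0.0459
grip_force: 27.4
```

Request:
carry_out(
  delta_pos=[
    [0,0,0],
    [-0.42,0,-0.98],
    [-0.54,0,-0.92],
    [-0.66,0,-0.84],
    [-0.76,0,-0.75],
    [0,0,0],
    [0,0,0],
  ],
  twist=[0,0,0,0,0,0,0],
  fingers=[1,1,1,1,1,1,1],
  force=20,
)

```text
time_s: 5.15
eef_pos: [0.6188, -0.085, 0.0529]
ee_rot: [[-0.361, 0.933, -0.001], [0.933, 0.361, 0.0], [0.0, -0.0, -1.0]]
contact_force: [0.2, 0.4, -3.0]
grip_width: 0.0459
grip_force: 26.4
```

```bash
python3 - <<'E'
from h import *
a=env.get_image("side")[130:310,180:400];b=env.get_image("scene")[130:310,150:370]
cv2.imwrite("pics/g1.png",cv2.resize(np.hstack([a,b]),None,fx=1.8,fy=1.8))
o=env.get_obs();print(o["grip_force"],o["contact_force"],o["wrist_torque"],o["eef_pos"])
E
```

```text
26.442039906978607 [-0.02849977  0.75702792 -3.91316117] [0.06032894 0.04491701 0.00538433] [ 0.61866793 -0.08476662  0.05276828]
```

View pics/g1.png

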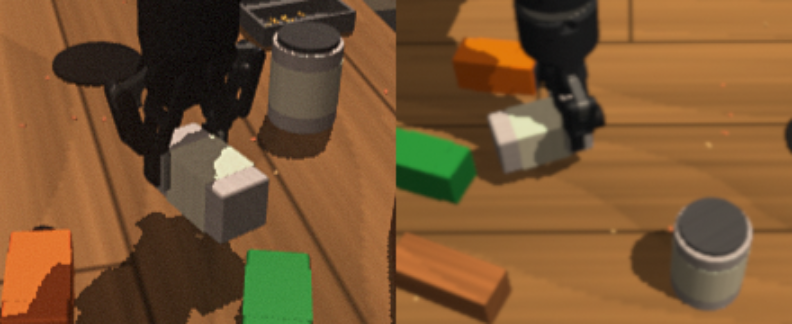

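The tin lifted without pivoting: grip friction holds it level at 26 N. I'll loosen the fingers by position so the base end can swing down.

Request:
carry_out(
  delta_pos=[
    [0,0,0],
    [0,0,0],
    [0,0,0],
  ],
  twist=[0,0,0],
  fingers=[0.2,0.1,0.05],
)

```text
time_s: 5.62
eef_pos: [0.6191, -0.085, 0.0531]
ee_rot: [[-0.361, 0.932, -0.0], [0.932, 0.361, 0.0], [0.0, -0.0, -1.0]]
contact_force: [0.5, -0.1, -3.4]
grip_width: 0.046
grip_force: 26.4
```

Request:
carry_out(
  delta_pos=[
    [0,0,0],
    [0,0,0],
  ],
  twist=[0,0],
  fingers=[0,-0.02],
)

```text
time_s: 5.88
eef_pos: [0.6191, -0.0851, 0.0532]
ee_rot: [[-0.361, 0.933, 0.0], [0.933, 0.361, -0.0], [-0.0, 0.0, -1.0]]
contact_force: [-0.2, -0.6, -2.8]
grip_width: 0.0458
grip_force: 26.4
```

Request:
carry_out(
  delta_pos=[
    [0.76,0,0.75],
    [0.66,0,0.84],
    [0.54,0,0.92],
    [0,0,0],
    [0,0,0],
    [0,0,0],
  ],
  twist=[0,0,0,0,0,0],
  fingers=[0,0,0,-0.03,-0.04,-0.05],
)

```text
time_s: 6.62
eef_pos: [0.6125, -0.067, 0.0284]
ee_rot: [[-0.361, 0.933, 0.001], [0.933, 0.361, -0.0], [-0.0, 0.001, -1.0]]
contact_force: [-0.4, 0.7, -3.1]
grip_width: 0.0457
grip_force: 26.3
```

Request:
carry_out(
  delta_pos=[
    [0,0,0],
    [0,0,0],
  ],
  twist=[0,0],
  fingers=[-0.06,-0.06],
)

```text
time_s: 6.88
eef_pos: [0.6121, -0.0669, 0.0282]
ee_rot: [[-0.361, 0.933, 0.0], [0.933, 0.361, -0.0], [-0.0, 0.0, -1.0]]
contact_force: [-0.6, 0.5, -2.5]
grip_width: 0.0456
grip_force: 26.3
```

Request:
carry_out(
  delta_pos=[
    [0,0,0],
    [0,0,0],
  ],
  twist=[0,0],
  fingers=[-0.07,-0.07],
)

```text
time_s: 7.12
eef_pos: [0.612, -0.0668, 0.0281]
ee_rot: [[-0.361, 0.932, 0.0], [0.932, 0.361, -0.0], [-0.0, -0.0, -1.0]]
contact_force: [-0.0, -0.0, -3.5]
grip_width: 0.0457
grip_force: 21.8
```

Request:
carry_out(
  delta_pos=[
    [0,0,0],
    [0,0,0],
  ],
  twist=[0,0],
  fingers=[-0.076,-0.076],
)

```text
time_s: 7.38
eef_pos: [0.6121, -0.0668, 0.0282]
ee_rot: [[-0.361, 0.933, 0.0], [0.933, 0.361, -0.0], [-0.0, 0.0, -1.0]]
contact_force: [-0.5, 0.2, -1.6]
grip_width: 0.0463
grip_force: 3.6
```

Request:
carry_out(
  delta_pos=[
    [0,0,0],
    [0,0,0],
  ],
  twist=[0,0],
  fingers=[-0.08,-0.08],
)

```text
time_s: 7.62
eef_pos: [0.6122, -0.0669, 0.0283]
ee_rot: [[-0.361, 0.933, 0.0], [0.933, 0.361, -0.0], [-0.0, 0.0, -1.0]]
contact_force: [-0.8, 0.1, 0.1]
grip_width: 0.0459
grip_force: 0.3
```

```bash
python3 - <<'E'
from h import *
for i in range(1):
    o=env.get_obs();print(o["grip_force"],o["contact_force"],o["wrist_torque"],o["grip_width"])
E
```

```text
0.260840468108654 [-0.84505536  0.11270053  0.05459447] [-0.0387815   0.08600045  0.0194539 ] 0.04592917052296931
```

The tin rests on the bench again. The useful grip window is -0.070 (22 N) to -0.076 (4 N). I'll regrip nearer the cap with a light squeeze.

Request:
carry_out(
  delta_pos=[
    [0,0,0],
    [0.9,0,0],
    [0,0,1.1],
    [0,0,0],
    [0,0,0],
    [0,0,0],
  ],
  twist=[0,0,0,0,0,0],
  fingers=[-0.25,-0.25,-0.25,-0.074,-0.074,-0.074],
)

```text
time_s: 8.38
eef_pos: [0.6085, -0.0584, 0.0169]
ee_rot: [[-0.361, 0.933, -0.001], [0.933, 0.361, 0.0], [0.0, -0.0, -1.0]]
contact_force: [-0.3, 0.4, -1.9]
grip_width: 0.046
grip_force: 5.1
```

Request:
carry_out(
  delta_pos=[
    [-0.4,0,-1.1],
    [-0.54,0,-1.04],
    [-0.67,0,-0.96],
    [0,0,0],
  ],
  twist=[0,0,0,0],
  fingers=[-0.074,-0.074,-0.074,-0.074],
)

```text
time_s: 8.88
eef_pos: [0.6159, -0.0743, 0.0496]
ee_rot: [[-0.36, 0.933, 0.003], [0.933, 0.36, -0.001], [-0.001, 0.002, -1.0]]
contact_force: [0.4, 1.4, 0.5]
grip_width: 0.046
grip_force: 5.3
```

```bash
python3 - <<'E'
from h import *
a=env.get_image("side")[130:310,180:400];b=env.get_image("scene")[130:310,150:370]
cv2.imwrite("pics/g2.png",cv2.resize(np.hstack([a,b]),None,fx=1.8,fy=1.8))
o=env.get_obs();print(o["grip_force"],o["contact_force"],o["wrist_torque"],o["eef_pos"])
E
```

```text
6.518647223711014 [1.34094215 0.90582305 0.21171016] [ 0.17492376 -0.49969245  0.1277244 ] [ 0.615297   -0.07346075  0.04861861]
```

View pics/g2.png

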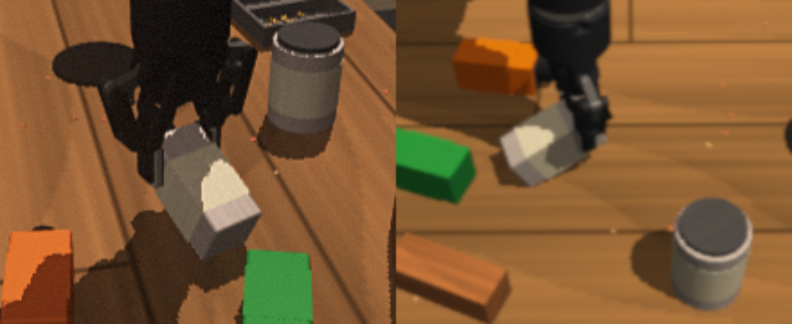

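The picture shows the tin pivoting now: base down at about (235,240) in the left half, cap end up in the jaws. I'll continue the arc.

Request:
carry_out(
  delta_pos=[
    [-0.79,0,-0.87],
    [-0.9,0,-0.75],
    [-0.98,0,-0.63],
    [-1.07,0,-0.5],
    [-1.11,0,-0.35],
    [0,0,0],
  ],
  twist=[0,0,0,0,0,0],
  fingers=[-0.074,-0.074,-0.074,-0.074,-0.074,-0.074],
)

```text
time_s: 9.72
eef_pos: [0.6326, -0.1197, 0.0793]
ee_rot: [[-0.36, 0.933, 0.001], [0.933, 0.36, -0.0], [-0.0, 0.0, -1.0]]
contact_force: [0.6, -0.1, -3.7]
grip_width: 0.0461
grip_force: 4.8
```

```bash
python3 - <<'E'
from h import *
a=env.get_image("side")[130:310,180:400];b=env.get_image("scene")[130:310,150:370]
cv2.imwrite("pics/g3.png",cv2.resize(np.hstack([a,b]),None,fx=1.8,fy=1.8))
o=env.get_obs();print(o["grip_force"],o["contact_force"],o["wrist_torque"],o["eef_pos"])
E
```

```text
4.806794598698616 [ 0.71825689  0.53223325 -2.05111611] [ 0.02369989 -0.03523435  0.04656397] [ 0.63187723 -0.11860728  0.07879933]
```

View pics/g3.png

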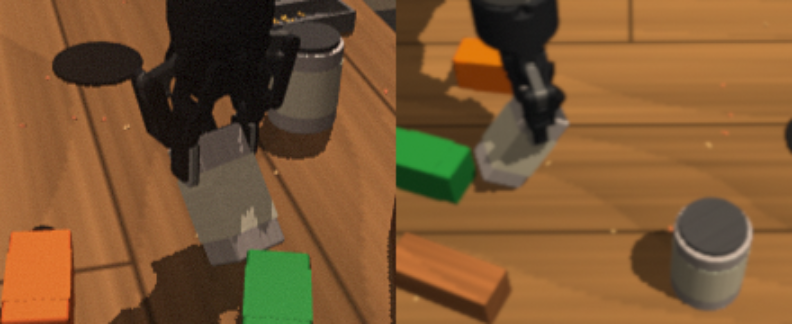

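The tin is about 60° up with its base corner near the green tin at (275,265), left half. I'll firm the grip, carry it to the clear bench towards the mat, and finish standing it up there.

Request:
carry_out(
  delta_pos=[
    [0,0,0],
    [0,0,0],
    [0,0,-1.2],
    [0,0,-1.2],
    [2,0,0],
    [3,0,0],
    [4,0,0],
    [4,0,0],
    [3,0,0],
    [1,0,0],
    [0,0,0],
  ],
  twist=[0,0,0,0,0,0,0,0,0,0,0],
  fingers=[-0.068,-0.068,-0.068,-0.068,-0.068,-0.068,-0.068,-0.068,-0.068,-0.068,-0.068],
)

```text
time_s: 11.2
eef_pos: [0.5705, 0.0405, 0.1034]
ee_rot: [[-0.362, 0.932, 0.0], [0.932, 0.362, -0.0], [-0.0, 0.0, -1.0]]
contact_force: [-0.1, -0.0, -2.6]
grip_width: 0.0456
grip_force: 13.3
```

```bash
python3 - <<'E'
from h import *
a=env.get_image("side")[80:270,160:380];b=env.get_image("scene")[100:290,200:420]
cv2.imwrite("pics/g4.png",cv2.resize(np.hstack([a,b]),None,fx=1.8,fy=1.8))
o=env.get_obs();print(o["grip_force"],o["contact_force"],o["wrist_torque"],o["eef_pos"])
E
```

```text
13.322653323411942 [-0.16194838 -0.05806268 -3.35040502] [ 0.00634309 -0.00473254 -0.00699425] [0.5711214  0.03935762 0.10326112]
```

View pics/g4.png

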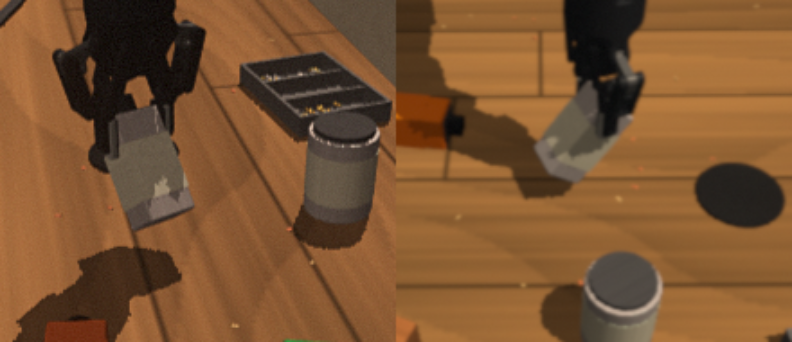

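The tin is held firmly, still tilted about 55°, with its base edge at (160,222) in the left half and the space around it clear. I'll lower it to contact, loosen, and drag towards the base side to finish the pivot.

Request:
carry_out(
  delta_pos=[
    [0,0,1],
    [0,0,1],
    [0,0,0.3],
    [0,0,0],
  ],
  twist=[0,0,0,0],
  fingers=[-0.068,-0.068,-0.068,-0.068],
)

```text
time_s: 11.8
eef_pos: [0.5705, 0.0398, 0.0796]
ee_rot: [[-0.361, 0.933, -0.001], [0.933, 0.361, 0.0], [0.0, -0.001, -1.0]]
contact_force: [0.5, -1.1, -2.8]
grip_width: 0.0462
grip_force: 13.3
```

Request:
carry_out(
  delta_pos=[
    [0,0,0.2],
    [0,0,0],
  ],
  twist=[0,0],
  fingers=[-0.068,-0.072],
)

```text
time_s: 12.05
eef_pos: [0.5708, 0.0399, 0.0782]
ee_rot: [[-0.361, 0.932, 0.0], [0.932, 0.361, 0.0], [-0.0, 0.0, -1.0]]
contact_force: [0.3, -0.4, -3.1]
grip_width: 0.0461
grip_force: 13.3
```

Request:
carry_out(
  delta_pos=[
    [0,0,0.2],
    [0,0,0.2],
    [0,0,0],
  ],
  twist=[0,0,0],
  fingers=[-0.072,-0.072,-0.072],
)

```text
time_s: 12.42
eef_pos: [0.5709, 0.04, 0.0747]
ee_rot: [[-0.361, 0.932, 0.001], [0.932, 0.361, 0.0], [-0.0, 0.001, -1.0]]
contact_force: [-1.4, 1.1, 3.7]
grip_width: 0.0458
grip_force: 14.2
```

Request:
carry_out(
  delta_pos=[
    [0,0,0.2],
    [0,0,0.2],
    [0,0,0],
  ],
  twist=[0,0,0],
  fingers=[-0.072,-0.072,-0.072],
)

```text
time_s: 12.8
eef_pos: [0.571, 0.041, 0.0723]
ee_rot: [[-0.362, 0.932, 0.002], [0.932, 0.362, 0.002], [0.001, 0.002, -1.0]]
contact_force: [-8.1, 5.7, 24.6]
grip_width: 0.0458
grip_force: 18.1
```

Request:
carry_out(
  delta_pos=[
    [0,0,-0.2],
    [-0.5,0,-0.15],
    [-0.5,0,-0.15],
    [-0.5,0,-0.15],
    [-0.5,0,-0.05],
    [-0.5,0,-0.05],
    [-0.5,0,-0.05],
    [0,0,0],
  ],
  twist=[0,0,0,0,0,0,0,0],
  fingers=[-0.074,-0.074,-0.074,-0.074,-0.074,-0.074,-0.074,-0.074],
)

```text
time_s: 13.8
eef_pos: [0.5817, 0.0116, 0.0781]
ee_rot: [[-0.361, 0.933, 0.0], [0.933, 0.361, -0.0], [-0.0, 0.0, -1.0]]
contact_force: [-0.1, 0.0, -2.9]
grip_width: 0.0456
grip_force: 10.0
```

```bash
python3 - <<'E'
from h import *
a=env.get_image("side")[80:270,160:380];b=env.get_image("scene")[100:290,200:420]
cv2.imwrite("pics/g5.png",cv2.resize(np.hstack([a,b]),None,fx=1.8,fy=1.8))
o=env.get_obs();print(o["grip_force"],o["contact_force"],o["wrist_torque"],o["eef_pos"])
E
```

```text
9.990937560796738 [ 0.36537477  0.12499609 -2.60799194] [ 0.06939009 -0.05419114 -0.01602583] [0.58146984 0.01196679 0.07805286]
```

View pics/g5.png

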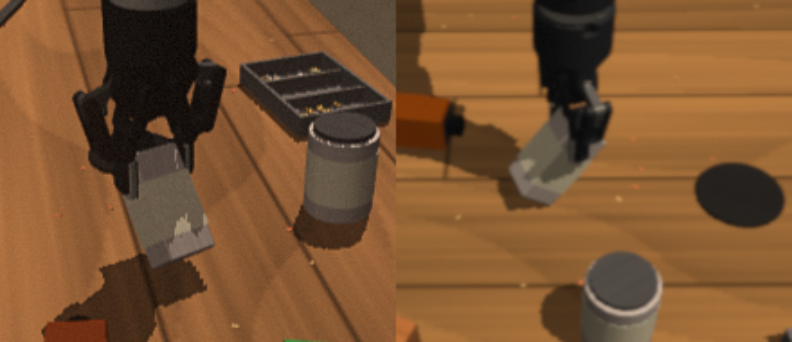

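It slid instead of pivoting, because the grip was still 10 N. The tin's centre of mass passes over the edge at about 65°, so I need little force: set the edge down, loosen to a few newtons, then drag.

Request:
carry_out(
  delta_pos=[
    [0,0,0.2],
    [0,0,0.15],
    [0,0,0],
    [0,0,0],
  ],
  twist=[0,0,0,0],
  fingers=[-0.074,-0.074,-0.0765,-0.0765],
)

```text
time_s: 14.4
eef_pos: [0.5816, 0.0119, 0.0746]
ee_rot: [[-0.361, 0.932, 0.0], [0.932, 0.361, -0.0], [-0.0, 0.0, -1.0]]
contact_force: [-0.6, 0.2, -3.3]
grip_width: 0.0459
grip_force: 2.0
```

```bash
python3 - <<'E'
from h import *
o=env.get_obs();print(o["grip_force"],o["contact_force"],o["wrist_torque"],o["eef_pos"],o["grip_width"])
E
```

```text
2.033245638012886 [-0.56806044  0.15704211 -3.3113161 ] [-0.04983768  0.02013505 -0.01148796] [0.58157506 0.01193279 0.07461761] 0.04589224790633298
```

```bash
cat > m.py <<'E'
from h import *
o=env.get_obs();p=o["eef_pos"];print(p.round(4),o["grip_force"],o["contact_force"].round(1),o["time_s"])
from scipy.spatial import ConvexHull
u=np.array([-.361,.932,0]);v=np.array([.932,.361,0]);k=np.array([0,0,1.])
L={}
for n in("side","scene"):
    im=env.get_image(n);cv2.imwrite(f"pics/m_{n}.png",im)
    hsv=cv2.cvtColor(im,cv2.COLOR_BGR2HSV);m=((hsv[...,1]<95)&(hsv[...,2]>55)).astype(np.uint8)
    m=cv2.morphologyEx(m,cv2.MORPH_OPEN,np.ones((3,3)))
    c=proj(n,[p-[0,0,.03]])[0]
    K,l,s,ce=cv2.connectedComponentsWithStats(m)
    i=1+np.argmin(np.linalg.norm(ce[1:]-c,axis=1)+1e4*(s[1:,4]<200))
    pts=np.argwhere(l==i)[:,::-1].astype(np.float32);r=cv2.minAreaRect(pts)
    b=cv2.boxPoints(r);w=b[1]-b[0];h=b[2]-b[1];ax=w if np.linalg.norm(w)>np.linalg.norm(h) else h
    e=lambda d:np.degrees(np.arctan2(*d[::-1]))%180
    print(n,"comp",s[i].tolist(),"axis",round(e(ax),1),"expected by phi",[(f,round(e(np.diff(proj(n,[p-.08*(np.cos(np.radians(f))*u+np.sin(np.radians(f))*k),p]),axis=0)[0]),1)) for f in(50,60,70,80,90)])
E
python3 m.py
```

```text
[0.5816 0.0119 0.0746] 2.033245638012886 [-0.6  0.2 -3.3] 14.4
side comp [229, 162, 49, 68, 2127] axis 71.6 expected by phi [(50, np.float64(68.9)), (60, np.float64(73.4)), (70, np.float64(77.9)), (80, np.float64(82.8)), (90, np.float64(88.2))]
scene comp [264, 163, 43, 51, 1196] axis 127.7 expected by phi [(50, np.float64(130.3)), (60, np.float64(122.5)), (70, np.float64(113.8)), (80, np.float64(103.8)), (90, np.float64(92.3))]
```

Request:
carry_out(
  delta_pos=[
    [0,0,0.2],
    [0,0,0],
  ],
  twist=[0,0],
  fingers=[-0.0765,-0.0765],
)

```text
time_s: 14.75
eef_pos: [0.5817, 0.0121, 0.073]
ee_rot: [[-0.361, 0.932, 0.0], [0.932, 0.361, 0.0], [0.0, 0.0, -1.0]]
contact_force: [-2.2, 0.8, 4.4]
grip_width: 0.0464
grip_force: 3.2
```

Request:
carry_out(
  delta_pos=[
    [0,0,0.2],
    [0,0,0],
  ],
  twist=[0,0],
  fingers=[-0.0765,-0.0765],
)

```text
time_s: 15.0
eef_pos: [0.5817, 0.0121, 0.0709]
ee_rot: [[-0.361, 0.932, 0.0], [0.932, 0.361, 0.0], [0.0, 0.0, -1.0]]
contact_force: [-2.1, 1.1, 4.4]
grip_width: 0.0462
grip_force: 3.0
```

Request:
carry_out(
  delta_pos=[
    [0,0,0],
    [-0.2,0,-0.2],
    [-0.4,0,-0.2],
    [-0.4,0,-0.2],
    [-0.4,0,-0.1],
    [-0.4,0,-0.1],
    [-0.4,0,-0.1],
    [-0.4,0,-0.1],
    [0,0,0],
  ],
  twist=[0,0,0,0,0,0,0,0,0],
  fingers=[-0.077,-0.077,-0.077,-0.077,-0.077,-0.077,-0.077,-0.077,-0.077],
)

```text
time_s: 16.12
eef_pos: [0.5911, -0.0127, 0.0807]
ee_rot: [[-0.361, 0.933, 0.0], [0.933, 0.361, -0.0], [-0.0, 0.0, -1.0]]
contact_force: [-0.4, -0.2, 0.8]
grip_width: 0.0457
grip_force: 1.0
```

```bash
python3 m.py
```

```text
[ 0.5911 -0.0127  0.0807] 1.000478882342577 [-0.4 -0.2  0.8] 16.125
side comp [234, 166, 46, 68, 2098] axis 76.0 expected by phi [(50, np.float64(68.9)), (60, np.float64(73.5)), (70, np.float64(78.2)), (80, np.float64(83.2)), (90, np.float64(88.8))]
scene comp [262, 167, 45, 48, 1109] axis 116.6 expected by phi [(50, np.float64(129.7)), (60, np.float64(121.6)), (70, np.float64(112.6)), (80, np.float64(102.2)), (90, np.float64(90.4))]
```

It's working: the tilt is now about 66°. I'll continue.

Request:
carry_out(
  delta_pos=[
    [-0.4,0,-0.1],
    [-0.4,0,-0.1],
    [-0.4,0,0],
    [-0.4,0,0],
    [-0.4,0,0],
    [-0.4,0,0],
    [-0.4,0,0],
    [0,0,0],
  ],
  twist=[0,0,0,0,0,0,0,0],
  fingers=[-0.077,-0.077,-0.077,-0.077,-0.077,-0.077,-0.077,-0.077],
)

```text
time_s: 17.23
eef_pos: [0.6013, -0.0388, 0.0827]
ee_rot: [[-0.361, 0.933, 0.0], [0.933, 0.361, -0.0], [-0.0, 0.0, -1.0]]
contact_force: [1.0, -1.9, 0.3]
grip_width: 0.0458
grip_force: 0.8
```

```bash
python3 m.py
```

```text
[ 0.6013 -0.0388  0.0827] 0.7999355066567659 [ 1.  -1.9  0.3] 17.225
side comp [241, 179, 42, 64, 1932] axis 85.2 expected by phi [(50, np.float64(68.9)), (60, np.float64(73.6)), (70, np.float64(78.4)), (80, np.float64(83.6)), (90, np.float64(89.5))]
scene comp [259, 169, 32, 51, 929] axis 94.4 expected by phi [(50, np.float64(129.1)), (60, np.float64(120.7)), (70, np.float64(111.3)), (80, np.float64(100.5)), (90, np.float64(88.3))]
```

Request:
carry_out(
  delta_pos=[
    [0,0,0],
    [0,0,0],
    [0,0,0.6],
    [0,0,0.6],
    [0,0,0],
  ],
  twist=[0,0,0,0,0],
  fingers=[-0.2,-0.3,-0.3,-0.3,-0.3],
)

```text
time_s: 17.95
eef_pos: [0.6005, -0.0383, 0.0698]
ee_rot: [[-0.361, 0.933, -0.001], [0.933, 0.361, 0.0], [0.001, -0.001, -1.0]]
contact_force: [0.4, 0.3, 0.6]
grip_width: 0.0552
grip_force: 0.0
```

```bash
python3 m.py; python3 - <<'E'
from h import *
a=cv2.imread("pics/m_side.png")[80:270,160:380];b=cv2.imread("pics/m_scene.png")[100:290,200:420]
cv2.imwrite("pics/g6.png",cv2.resize(np.hstack([a,b]),None,fx=1.8,fy=1.8))
E
```

```text
[ 0.6005 -0.0383  0.0698] 0.0 [0.4 0.3 0.6] 17.95
side comp [243, 183, 41, 62, 1889] axis 90.0 expected by phi [(50, np.float64(68.9)), (60, np.float64(73.6)), (70, np.float64(78.4)), (80, np.float64(83.6)), (90, np.float64(89.5))]
scene comp [258, 172, 30, 49, 774] axis 90.0 expected by phi [(50, np.float64(129.3)), (60, np.float64(121.0)), (70, np.float64(111.5)), (80, np.float64(100.7)), (90, np.float64(88.3))]
```

View pics/g6.png

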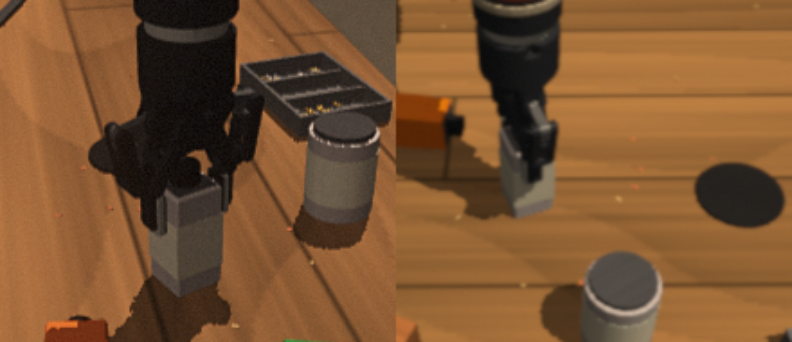

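The tin stands upright, cap at (187,165) in the left half, with the fingers open on either side of it. The mat is at (740,195), right half. Next I'll work out the tin's offset from the TCP and the carry distance.

```bash
python3 - <<'E'
from h import *
o=env.get_obs();R=o["ee_rot"];p=o["eef_pos"]
P=onplane("side",[[243.3,223.3],[261.1,242.8],[283.3,231.7]],0)
c=(P[0]+P[2])/2+[0,.006,0];print(P.round(4).tolist(),c)
print("tin in tool",R.T@(c-p))
S=onplane("scene",[[200+(527-396)/1.8,100+215/1.8],[200+(553-396)/1.8,100+206/1.8]],0);print("scene corners",S.round(4).tolist(),((S-p)@R).round(4).tolist(), ((P+[0,.006,0]-p)@R).round(4).tolist())
print("carry tin->mat in tool",R.T@(np.array([.5935,.2055,0])-c))
E
```

```text
[[0.5743, 0.0011, 0.0], [0.5917, -0.058, 0.0], [0.6327, -0.0368, 0.0]] [ 0.60349731 -0.01182658  0.        ]
tin in tool [0.02387261 0.01198575 0.07041897]
scene corners [[0.6208, -0.0338, 0.0], [0.6076, -0.0046, 0.0]] [[-0.0028, 0.0202, 0.0704], [0.0291, 0.0184, 0.0704]] [[0.0521, -0.0084, 0.0704], [-0.0093, -0.0135, 0.0704], [-0.0043, 0.0324, 0.0704]]
carry tin->mat in tool [2.06265997e-01 6.91745971e-02 7.59354448e-06]
```

Request:
carry_out(
  delta_pos=[
    [0,0,0],
    [0,0,0],
    [0,0,0],
    [0,0,0],
  ],
  twist=[0,0,0,0],
  fingers=[1,1,1,1],
  force=40,
)

```text
time_s: 18.55
eef_pos: [0.6012, -0.0385, 0.0708]
ee_rot: [[-0.361, 0.933, 0.0], [0.933, 0.361, -0.0], [-0.0, 0.0, -1.0]]
contact_force: [-0.2, -0.6, 1.4]
grip_width: 0.0458
grip_force: 42.0
```

The base corners put the tin's centre about 17 mm ahead of the TCP along tool x, so the pads hold only its edge. I'll open, shift and regrip centrally.

Request:
carry_out(
  delta_pos=[
    [0,0,0],
    [0,0,0],
    [0,0,0],
    [0.85,0,0],
    [0.85,0,0],
    [0,0,0],
  ],
  twist=[0,0,0,0,0,0],
  fingers=[-0.3,-0.3,-0.3,-0.3,-0.3,-0.3],
)

```text
time_s: 19.3
eef_pos: [0.5945, -0.0217, 0.0706]
ee_rot: [[-0.362, 0.932, -0.0], [0.932, 0.362, 0.0], [0.0, -0.0, -1.0]]
contact_force: [0.8, 0.1, -0.2]
grip_width: 0.0555
grip_force: 0.0
```

```bash
cat > n.py <<'E'
from h import *
o=env.get_obs();R=o["ee_rot"];p=o["eef_pos"];print(p,o["time_s"],o["grip_width"])
for n,dy in(("side",.006),("scene",0)):
    im=env.get_image(n);cv2.imwrite(f"pics/n_{n}.png",im)
    hsv=cv2.cvtColor(im,cv2.COLOR_BGR2HSV);m=((hsv[...,1]<95)&(hsv[...,2]>55)).astype(np.uint8)
    m=cv2.morphologyEx(m,cv2.MORPH_OPEN,np.ones((3,3)))
    c=proj(n,[[p[0],p[1],.04]])[0]
    K,l,s,ce=cv2.connectedComponentsWithStats(m)
    i=1+np.argmin(np.linalg.norm(ce[1:]-c,axis=1)+1e4*(s[1:,4]<200))
    ys,xs=np.where(l==i)
    # lowest outline near base: bottom pixel per column
    B=np.array([[x,ys[xs==x].max()] for x in range(xs.min(),xs.max()+1)],float)
    T=((onplane(n,B,0)+[0,dy,0]-p)@R)[:,:2]
    print(n,s[i].tolist(),"bottom outline in tool xy (mm)",(T[::4]*1000).round().astype(int).tolist())
    for z0 in (0.,): print(" axis px expected for centre at tcp xy", proj(n,[[p[0],p[1]-dy,0]])[0].round(1))
E
python3 n.py
```

```text
[ 0.59448903 -0.02165374  0.07061339] 19.3 0.055500551857841626
side [241, 178, 43, 67, 2097] bottom outline in tool xy (mm) [[90, 21], [11, -19], [1, -18], [-12, -19], [-24, -19], [-28, -14], [-29, -7], [-28, 1], [-27, 9], [-29, 16], [-28, 24]]
 axis px expected for centre at tcp xy [258.9 231.6]
scene [258, 172, 29, 49, 903] bottom outline in tool xy (mm) [[-29, -44], [-34, -7], [-34, 17], [-26, 17], [-17, 17], [-9, 18], [0, 18], [10, 14]]
 axis px expected for centre at tcp xy [278.8 209.7]
```

The base outline shows the tin's centre about 6 mm behind the TCP. I'll shift back 6 mm, grip, lift 2.4 cm and carry it towards the mat.

Request:
carry_out(
  delta_pos=[
    [-0.6,0,0],
    [0,0,0],
    [0,0,0],
    [0,0,0],
    [0,0,0],
    [0,0,0],
    [0,0,-1.2],
    [0,0,-1.2],
    [0,0,0],
  ],
  twist=[0,0,0,0,0,0,0,0,0],
  fingers=[-0.3,-0.3,1,1,1,1,1,1,1],
  force=40,
)

```text
time_s: 20.52
eef_pos: [0.5979, -0.0282, 0.096]
ee_rot: [[-0.361, 0.932, 0.002], [0.932, 0.361, -0.0], [-0.001, 0.002, -1.0]]
contact_force: [0.2, -0.0, -2.8]
grip_width: 0.0452
grip_force: 41.7
```

Request:
carry_out(
  delta_pos=[
    [1.2,0.45,0],
    [2.2,0.8,0],
    [3.2,1.2,0],
    [3.4,1.3,0],
    [3.4,1.3,0],
    [3.4,1.3,0],
    [2.8,1.0,0],
    [1.6,0.6,0],
    [0.6,0.2,0],
    [0,0,0],
    [0,0,0],
  ],
  twist=[0,0,0,0,0,0,0,0,0,0,0],
  fingers=[1,1,1,1,1,1,1,1,1,1,1],
)

```text
time_s: 21.9
eef_pos: [0.5944, 0.2036, 0.0946]
ee_rot: [[-0.36, 0.933, -0.0], [0.933, 0.36, -0.0], [-0.0, -0.0, -1.0]]
contact_force: [0.1, -0.8, -2.5]
grip_width: 0.0455
grip_force: 41.7
```

```bash
sed 's/onplane(n,B,0)/onplane(n,B,p[2]-.0706)/; s/p\[1\],.04\]/p[1],.06]/' n.py > n2.py; python3 n2.py; python3 m.py
```

```text
[0.59443193 0.20360414 0.09456529] 21.9 0.045492358233380575
side [219, 111, 33, 52, 1225] bottom outline in tool xy (mm) [[113, 27], [14, -19], [-2, -19], [-17, -19], [-10, -6], [-18, -2], [-1, 18], [18, 38], [6, 40]]
 axis px expected for centre at tcp xy [235.5 167.1]
scene [376, 161, 35, 51, 1140] bottom outline in tool xy (mm) [[-23, -21], [-23, -6], [-24, 11], [-21, 21], [-11, 19], [-2, 20], [7, 20], [16, 21], [41, -2]]
 axis px expected for centre at tcp xy [388.9 209.1]
[0.5945 0.2037 0.0947] 41.69684171676636 [ 0.2 -0.3 -3.2] 22.0
side comp [219, 113, 33, 50, 1139] axis 90.0 expected by phi [(50, np.float64(68.9)), (60, np.float64(73.5)), (70, np.float64(77.9)), (80, np.float64(82.6)), (90, np.float64(87.6))]
scene comp [376, 161, 35, 51, 1142] axis 106.7 expected by phi [(50, np.float64(134.8)), (60, np.float64(129.1)), (70, np.float64(122.9)), (80, np.float64(115.7)), (90, np.float64(107.1))]
```

The tin is held upright and centred over the mat to within about 3 mm. I'll lower it gently.

Request:
carry_out(
  delta_pos=[
    [0.2,0,0.6],
    [0,0,0.6],
    [0,0,0.3],
    [0,0,0.2],
    [0,0,0.1],
    [0,0,0],
  ],
  twist=[0,0,0,0,0,0],
  fingers=[1,1,1,1,1,1],
)

```text
time_s: 22.85
eef_pos: [0.5937, 0.2064, 0.0766]
ee_rot: [[-0.361, 0.933, 0.0], [0.933, 0.361, 0.0], [-0.0, 0.0, -1.0]]
contact_force: [-0.2, 1.1, -3.1]
grip_width: 0.0455
grip_force: 41.7
```

Request:
carry_out(
  delta_pos=[
    [0,0,0.1],
    [0,0,0.1],
    [0,0,0],
  ],
  twist=[0,0,0],
  fingers=[1,1,1],
)

```text
time_s: 23.22
eef_pos: [0.5936, 0.2065, 0.0747]
ee_rot: [[-0.361, 0.932, 0.0], [0.932, 0.361, 0.0], [0.0, 0.0, -1.0]]
contact_force: [0.3, -0.0, -1.9]
grip_width: 0.0456
grip_force: 41.7
```

Contact is beginning. I'll lower 1 mm more, then open and rise slowly.

Request:
carry_out(
  delta_pos=[
    [0,0,0.1],
    [0,0,0],
  ],
  twist=[0,0],
  fingers=[1,1],
)

```text
time_s: 23.48
eef_pos: [0.5938, 0.2065, 0.0747]
ee_rot: [[-0.361, 0.932, 0.001], [0.932, 0.361, 0.0], [-0.0, 0.001, -1.0]]
contact_force: [-2.7, -0.6, 8.1]
grip_width: 0.0453
grip_force: 42.9
```

Request:
carry_out(
  delta_pos=[
    [0,0,0],
    [0,0,0],
    [0,0,0],
    [0,0,0],
    [0,0,0],
    [0,0,-2],
    [0,0,-4],
    [0,0,-5],
    [0,0,-4],
    [0,0,0],
    [0,0,0],
  ],
  twist=[0,0,0,0,0,0,0,0,0,0,0],
  fingers=[-0.076,-0.1,-0.2,-0.4,-0.6,-0.7,-0.7,-0.7,-0.7,-0.7,-0.7],
)

```text
time_s: 24.85
eef_pos: [0.5933, 0.2063, 0.2229]
ee_rot: [[-0.361, 0.932, -0.001], [0.932, 0.361, -0.0], [0.0, -0.001, -1.0]]
contact_force: [-0.3, 0.8, -1.0]
grip_width: 0.0724
grip_force: 0.0
```

```bash
sed 's/onplane(n,B,0)/onplane(n,B,.004)/' n.py > n3.py; python3 n3.py; sed 's/p=o\["eef_pos"\]/p=o["eef_pos"]*[1,1,0]+[0,0,.08]/' m.py > m3.py; python3 m3.py
```

```text
[0.59333871 0.20634796 0.2229301 ] 24.85 0.07242256259573372
side [219, 117, 33, 54, 1302] bottom outline in tool xy (mm) [[113, 28], [15, -17], [0, -17], [-15, -17], [-1, 0], [9, 15], [4, 22], [7, 33], [10, 45]]
 axis px expected for centre at tcp xy [234.7 166.5]
scene [375, 168, 41, 50, 1251] bottom outline in tool xy (mm) [[-15, -35], [-17, -17], [-17, -2], [-21, 20], [-12, 21], [-3, 21], [6, 22], [16, 20], [35, 7], [68, -27], [98, -55]]
 axis px expected for centre at tcp xy [390.1 208.7]
[0.5929 0.2062 0.08  ] 0.0 [0.  0.3 0. ] 24.95
side comp [219, 117, 33, 54, 1302] axis 90.0 expected by phi [(50, np.float64(68.9)), (60, np.float64(73.4)), (70, np.float64(77.9)), (80, np.float64(82.5)), (90, np.float64(87.5))]
scene comp [375, 168, 41, 50, 1250] axis 104.6 expected by phi [(50, np.float64(135.0)), (60, np.float64(129.4)), (70, np.float64(123.1)), (80, np.float64(115.9)), (90, np.float64(107.2))]
```

The tin stands upright on the mat, within a few millimetres of its centre, and the gripper is clear. Handing in.

```bash
python3 -c "
from workcell import env
print(env.finish_job())"
```

```text
the job is handed in; nothing more can be done
None
```

I stood the oil tin upright, cap up, on the mat (within a few millimetres of its centre by camera), set it down gently with the gripper clear and the can and billet untouched, and handed the job in at about 25 s; no verdict was returned.

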